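Strip the tube rotator's bar for washing

TASK

Slide the orange stop collar off the free end of the tube rotator's bar and set it down in the aluminium tray, then slide the blue tube holder off the bar and stand it upright on the bench top, and let go. The rack's lanes are too narrow for fingers beside the holder, so take it again by its two bored faces and stand it upright, fully down, in the empty lane of the white wash rack. Set things down rather than drop them, and leave the green holder and everything else on the bench where it is.

Things in the scene. Friction and masses are not known exactly. Their poses are not given: they have to be found in the camera images.
- bar_end (a point): Centre of the free end of the tube rotator's steel bar: 12 mm thick, level, 135 mm above the bench, sticking 125 mm out of a white motor housing (140 deep, 160 wide, 170 mm high, fixed). This frame's -x axis points outwards along the bar (the way parts slide off), +x to the housing, z up.
- collar_mid (a point): Centre of the orange stop collar: a loose ring, outside diameter 40 mm, 20 mm thick, bore 17 mm, about 60 g, its axis (own x) along the bar. It hangs loosely on the bar (not clamped), its centre 2.5 mm below the bar's axis and about 25 to 40 mm inwards from the bar end, in front of the holder.
- holder_mid (a point): Centre (half-way up) of the blue tube holder, a loose block 26 mm thick (own x, along the bar at first), 44 wide (own y), 64 high (own z), about 110 g. It hangs upright from the bar by a 17 mm bore through its thickness, 12 mm above this centre; the centre is then 14.5 mm below the bar's axis, 75 to 85 mm inwards from the bar end. Standing on the bench, it is 32 mm up.
- tray: Open rectangular aluminium tray, fixed: 170 (x) by 150 (y) mm outside, 26 mm high, walls and floor 4 mm. Origin: centre of its underside, on the bench. It lies on one side of the rotator, the rack on the other; the sides change from start to start.
- rack: White wash rack, fixed, 150 mm long (own x), 126 wide (own y); origin: centre of its underside, on the bench. Three walls 6 thick, 66 high run along x and make two 54 mm wide lanes, centred at own y = +30 and -30 mm; floor 6 thick; end lips 18 high, 142 apart. One lane is empty (yellow pad on its floor). A holder stands in a lane with its width across it, its centre 38 mm above the bench.
- spare_mid (a point): Centre of the green holder, the same block as the blue one, standing about midway along one lane of the rack (which lane varies). It must stay there.
- bottle: White bottle with a blue cap, 70 mm across, 190 mm high, bystander; origin: centre of its underside.
- jar: Small clear jar with a red cap, 48 mm across, 50 mm high, bystander; origin: centre of its underside.
- tipbox: Grey box with a blue cover, 85 x 120 x 57 mm, bystander; origin: centre of its underside.
- timer: Flat white timer, 60 x 70 x 17 mm, bystander; origin: centre of its underside.
Not all that is in view belongs to the job. Leave any purple or yellow look-alike of the part that bears holder_mid alone.

How it is judged:
By the outcome, as a careful person would: the job done as asked, in the order asked, and still so for the second after the job is handed in, with the robot touching nothing.
It also fails if it takes over 64 s, if anything falls off the work surface, if the arm or the gripper's body presses on something with over 40 N, if the wrist force passes 120 N, or if a joint passes its speed limit or range.

ROBOT

A 6-joint arm with a two-finger parallel gripper is mounted at the origin on the work surface. World frame = base frame: x ahead of the robot, y to its left, z up, the work surface at z = 0. Lengths are in mm, angles in rad, forces in N, time in s.
With the tool pointing down it reaches from about 300 to 775 mm from the base axis. Payload 14.6 kg.
Tool frame: the origin (TCP) lies on the centre line of the jaws, within the pads' length; the fingertips stand manip.finger_overhang ahead of it and the grasp point (between the pads) lies 11 mm behind it (manip.finger_overhang is the distance from the TCP to the fingertips, in mm); y points along the fingers, x is the direction in which the jaws open and shut, and the axes are right-handed (so a half turn about y gives the same grasp; the last joint's range is limited). The gripper opens to 94 mm and grips with 3 to 60 N. Pads are 16 mm wide; open, the fingers measure 119 mm over their backs; the gripper's body (75 mm by 177 mm) begins 78 mm behind the grasp point.
Start: joints at [1.243, 0.3, 1.521, -0, 1.321, -0.067], TCP at [141.817, 531.392, 213.446] pointing down, gripper open.
Joint ranges: [-3.03, 3.03], [-0.79, 2.21], [0.23, 2.52], [-1.04, 4.18], [0, 3.07], [-2.55, 2.55]. Speed limits (rad/s): [2.22, 2.22, 2.57, 3.14, 3.14, 3.14].

INTERFACE

Orientations are given as [roll, pitch, yaw] about the fixed x, y, z axes, in that order (R = Rz(yaw) Ry(pitch) Rx(roll)).
In Python, from cell import monitor, viewer, ticket, manip gives the robot as it stands.
- The arm moves only by the shell command python3 -m jog 'ROWS' [FORCE]. ROWS is JSON, a list of rows, each an object of numbers: "grip": the finger opening in cm, from 0 to 9.4; "dx", "dy", "dz": the shift along the tool's x, y, z in cm; "spin": the turn about the tool's y in degrees. In form: [{"grip": .., "dx": .., "dy": .., "dz": .., "spin": ..}, ...]. A call has 1 to 20 rows; each row is the pose to reach, as a shift and turn from the pose commanded when the call began, along the tool's axes at that moment; what a row does not reach only later rows make up. A row lasts 1/8 s, in which the tool goes at most 62.5 mm and 10.7 degrees, less where a joint would pass 70% of its speed; a pose out of reach is approached as far as the arm can. A call with a gripper value outside its range is refused whole. The fingers move at their own pace and stop on an object; FORCE is the grip in N (left out, the last holds). Time passes only in rows, so rows that repeat a pose let the fingers close. It gives the time, the measured TCP pose, the force and the opening at its end, in the units of the state.
- monitor.read_state(): the state, without advancing time (a new reading comes with each control period).
- viewer.camera(name): name is "side" or "top"; returns a dict with "color" (480x640x3 uint8, red, green, blue), "vertical_fov" (degrees; the focal length in pixels is half the picture's height over the tangent of half this angle, whatever the lens; pixels are square), "cx", "cy" (the principal point, pixels), "rvec" (rotation vector, rad) and "tvec" (3), from world to camera coordinates, as OpenCV has them. Camera axes: x right, y down, z forward; pixel columns grow to the right and rows downward; lengths in mm; the calibration is good to about 2 mm. A picture is of the moment at which its call begins. There is no depth.
- ticket.sign_off(): hands the job in, once; it reports no verdict.
The state is a dict: "clock": time; "joints": joint angles; "qd": joint speeds; "effort": joint torques, N m; "eef_pos": TCP position; "eef_rot": TCP orientation; "wrist_force": force on the tool from outside, world axes, zero at the start; "moment": the same for the moment, N m; "finger_gap": finger opening in mm.
Only numpy, scipy, OpenCV 4.12 (cv2) and the standard library are available. Lean on these libraries where they do the work, as an engineer would, in place of code of your own. Each camera call takes 0.05 s, during which the arm holds its last target. There are 200 camera calls.

## Working session

There is one attempt and no reset: what is moved stays moved. The work goes in short steps, Python scripts to look and compute and a shell command to move; the robot and the scene stay as the last step left them, time stands still between calls to the robot, and variables do not carry over. Pictures are saved under pics/ and viewed, about 8 in all and at most 12, crops included, and the job is handed in when it is done.

```bash
ls; mkdir -p pics; cat > h.py <<'E'
import numpy as np, cv2
from cell import monitor, viewer, ticket, manip
def shot(n,f):
    c=viewer.camera(n); cv2.imwrite('pics/'+f,c['color'][:,:,::-1]); 
    np.save('pics/'+f+'.npy',c,allow_pickle=True); return c
def cam(c):
    f=240/np.tan(np.radians(c['vertical_fov'])/2)
    K=np.array([[f,0,c['cx']],[0,f,c['cy']],[0,0,1]]); R=cv2.Rodrigues(np.array(c['rvec'],float))[0]
    return K,R,np.array(c['tvec'],float).ravel()
def ray(c,u,v):
    K,R,t=cam(c); d=R.T@np.linalg.solve(K,[u,v,1]); return -R.T@t,d/np.linalg.norm(d)
def plane(c,u,v,z):
    o,d=ray(c,u,v); return o+d*(z-o[2])/d[2]
def proj(c,p):
    K,R,t=cam(c); q=K@(R@np.array(p,float)+t); return q[:2]/q[2]
def two(c1,p1,c2,p2):
    o1,d1=ray(c1,*p1);o2,d2=ray(c2,*p2)
    s=np.linalg.lstsq(np.stack([d1,-d2],1),o2-o1,rcond=None)[0]
    a=o1+d1*s[0];b=o2+d2*s[1]; return (a+b)/2,np.linalg.norm(a-b)
def load(f): return np.load('pics/'+f+'.npy',allow_pickle=True).item()
E
python3 - <<'E'
from h import *
for n in('top','side'):
    c=shot(n,n+'0.png'); K,R,t=cam(c); print(n,{k:c[k] for k in c if k!='color'},-R.T@t)
print(monitor.read_state(),manip.finger_overhang)
E
```

```text
pics
top {'vertical_fov': 43.60068469981793, 'cx': 330.8727628294089, 'cy': 238.7253754227793, 'rvec': array([ 2.19353357, -2.18466173,  0.06312297]), 'tvec': array([-1.38117828e+00,  5.18710865e+02,  1.54800551e+03])} [ 423.84061534   -4.25388611 1576.61820688]
side {'vertical_fov': 52.61810481475926, 'cx': 321.88479957974715, 'cy': 239.0503369307154, 'rvec': array([ 2.33233566, -0.81487704,  0.28481143]), 'tvec': array([-409.41479713,  314.10451539, 1211.48107545])} [  -2.88047949 -675.71989102 1130.20478258]
{'clock': 0.1, 'joints': array([ 1.24340260e+00,  3.00454582e-01,  1.52149712e+00, -1.25897038e-05,
        1.32068411e+00, -6.65988734e-02]), 'qd': array([-0.00030182, -0.00145747, -0.00042079, -0.0004979 , -0.00075052,
        0.0021561 ]), 'effort': array([ 9.25100721e-04, -5.32650268e+01, -3.53284943e+01,  7.10027735e-02,
        2.35304347e-02, -8.11878454e-05]), 'eef_pos': array([141.75272078, 531.19629554, 212.93089906]), 'eef_rot': array([-1.57073907e+00,  1.04165724e-03,  1.31000462e+00]), 'wrist_force': array([ 0.16278477, -0.21414362,  0.06333267]), 'moment': array([ 0.05202391,  0.00414006, -0.04425525]), 'finger_gap': 93.83710811304906} 8.0
```

View pics/top0.png

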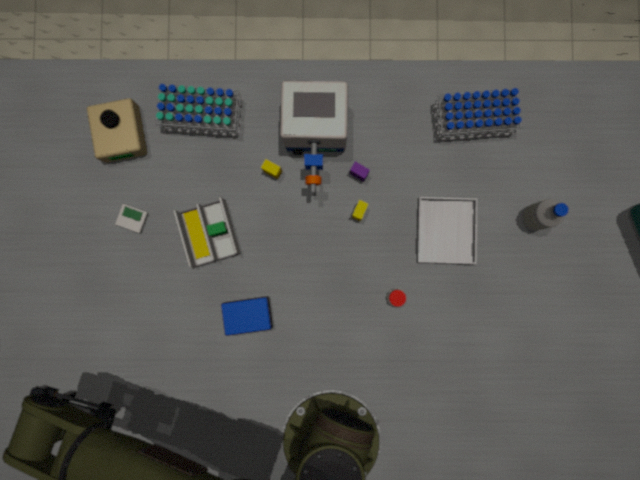

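View pics/side0.png

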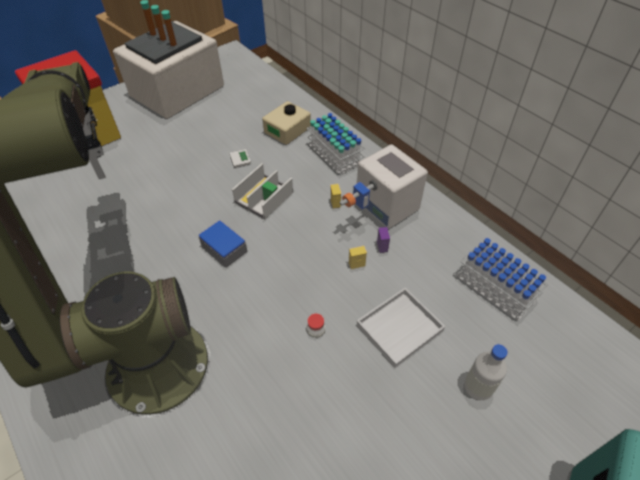

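The top view shows the blue holder at about (314,161) and the orange collar at (313,180), both on the bar, whose free end is at about (314,192) pointing towards the robot. The tray is at (447,231). The rack is at (207,233), with the yellow-pad lane empty on the left and green in the right lane.

Candidates for the holder are blue (314,161), yellow (271,169) and (360,211), and purple (359,172). Only the blue one hangs on the bar, so it fits the description. Next I'll measure and confirm with a crop.

```bash
python3 - <<'E'
from h import *
T=load('top0.png');S=load('side0.png')
def blobs(c,lo,hi,roi,mn=20):
    hsv=cv2.cvtColor(c['color'],cv2.COLOR_RGB2HSV); m=cv2.inRange(hsv,np.array(lo),np.array(hi))
    k=np.zeros_like(m);x0,y0,x1,y1=roi;k[y0:y1,x0:x1]=m[y0:y1,x0:x1]
    for q in cv2.findContours(k,cv2.RETR_EXTERNAL,cv2.CHAIN_APPROX_NONE)[0]:
        if cv2.contourArea(q)>mn:
            M=cv2.moments(q);r=cv2.minAreaRect(q)
            yield (M['m10']/M['m00'],M['m01']/M['m00']),cv2.boundingRect(q),r,q
B=([100,120,40],[125,255,255]);O=([5,150,80],[14,255,255]);Y=([22,120,60],[35,255,255]);G=([60,120,30],[85,255,255])
r=np.round
for nm,col,zt,roi in(('blue',B,152.5,(295,150,335,172)),('orange',O,150,(295,165,335,200)),('yelpad',Y,7,(170,190,240,280)),('green',G,70,(190,200,240,270))):
    for p,b,mr,q in blobs(T,*col,roi): print('T',nm,r(p,1),b,r(plane(T,*p,zt),1),'corners',[r(plane(T,*x,zt)[:2]) for x in cv2.boxPoints(mr)])
for nm,col,roi in(('blue',B,(345,170,380,215)),('orange',O,(335,185,362,215)),('green',G,(255,175,285,205)),('yel',Y,(230,170,290,210))):
    for p,b,mr,q in blobs(S,*col,roi): print('S',nm,r(p,1),b)
a=cv2.resize(T['color'][140:215,260:372],None,fx=5,fy=5,interpolation=cv2.INTER_CUBIC)
b=cv2.resize(S['color'][165:240,330:400],None,fx=5,fy=5,interpolation=cv2.INTER_CUBIC)[:375]
cc=np.hstack([a[:, :430],b]);print(cc.shape)
cv2.imwrite('pics/crop1.png',cc[:,:,::-1])
E
```

```text
T blue [313.2 160.3] (304, 154, 19, 15) [698.7  43.5 152.5] corners [array([714.,  66.]), array([714.,  22.]), array([680.,  22.]), array([680.,  65.])]
T orange [312.9 179.2] (305, 175, 16, 10) [653.4  44.  150. ] corners [array([663.,  63.]), array([664.,  27.]), array([642.,  27.]), array([642.,  63.])]
T yelpad [196.  233.6] (183, 209, 27, 50) [531.4 354.6   7. ] corners [array([587., 391.]), array([598., 355.]), array([476., 318.]), array([466., 355.])]
T green [216.2 228.9] (207, 222, 20, 14) [539.  289.5  70. ] corners [array([548., 315.]), array([558., 270.]), array([530., 263.]), array([520., 308.])]
S blue [361.4 188.6] (355, 183, 14, 12)
S orange [349.8 198.3] (345, 194, 10, 10)
S green [269.1 186.6] (263, 183, 13, 8)
(375, 780, 3)
```

View pics/crop1.png

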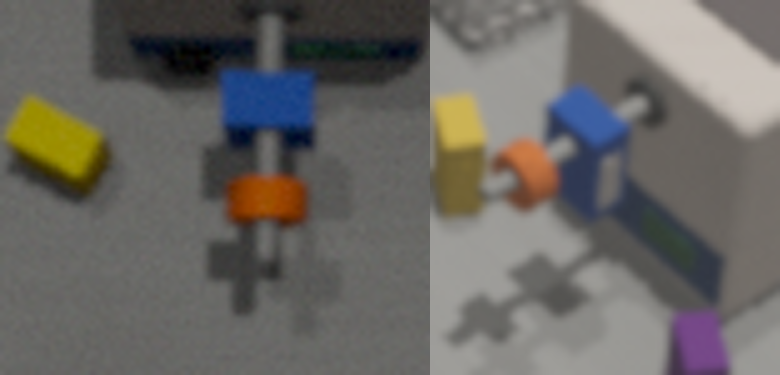

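```bash
python3 - <<'E'
from h import *
T=load('top0.png');S=load('side0.png');r=np.round
print('barend T',r(plane(T,313.8,192.4,135),1),'base',r(plane(T,313.8,143,135),1))
g=cv2.cvtColor(T['color'],cv2.COLOR_RGB2GRAY).astype(float)
for v in list(range(145,153))+list(range(168,174))+list(range(184,196)):
    row=g[v,308:321]; print(v,row.astype(int), end=' ')
    w=np.clip(row-row.min()-20,0,None); print(r(308+(w*np.arange(13)).sum()/max(w.sum(),1),1))
print('col/hold S+T',two(T,(312.9,179.2),S,(349.8,198.3)),two(T,(313.2,160.3),S,(361.4,188.6)))
print('tray',r(plane(T,447.5,231,26),1),[r(plane(T,*p,26)[:2]) for p in((418,198),(477,199),(475,265),(419,264))])
a=cv2.resize(T['color'][190:275,165:245],None,fx=7,fy=7,interpolation=cv2.INTER_CUBIC)
cv2.imwrite('pics/crop2.png',a[:,:,::-1])
E
```

```text
barend T [623.5  42.1 135. ] base [744.4  42.8 135. ]
145 [ 53  47  50  63  82 100 102  90  69  56  48  53  48] 313.7
146 [ 47  46  53  60  81 101 105  90  66  51  49  52  50] 313.6
147 [ 36  38  45  61  83  99 104  89  69  44  38  41  41] 313.7
148 [ 21  16  28  55  83 103 105  90  63  39  32  35  35] 313.6
149 [ 19  18  29  58  84 106 103  87  59  30  25  34  35] 313.5
150 [ 23  23  30  61  85 103 100  87  57  31  23  32  30] 313.5
151 [ 27  34  39  61  86 102 101  85  60  33  26  26  30] 313.5
152 [ 35  38  42  63  86 104  99  85  65  45  35  38  38] 313.5
168 [ 17  21  36  69  94 106 101  73  44  26  15  23  27] 313.1
169 [ 35  37  46  71  92 109  99  79  50  34  33  38  48] 313.1
170 [ 49  50  54  75  97 107  98  77  58  44  50  63  70] 313.3
171 [ 55  56  57  74  99 104 101  78  52  45  55  70  82] 314.0
172 [ 62  55  58  76  95 105  98  76  52  45  53  73  84] 314.2
173 [ 56  60  57  74  97 107  99  77  55  48  52  73  87] 314.2
184 [50 46 51 70 86 86 74 60 45 45 54 58 67] 312.9
185 [56 49 60 78 95 98 86 68 62 69 72 82 77] 314.2
186 [ 60  55  61  85 103 105  92  81  83  93  94  89  87] 315.1
187 [ 60  59  64  85 102 105  93  82  91 100 102  97  92] 315.6
188 [ 58  58  63  86 104 106  92  82  91 102 104  98  92] 315.6
189 [ 61  62  62  87 108 103  92  77  90 102 103  98  91] 315.5
190 [ 60  56  67  82 100 100  87  74  88 102 104  96  86] 315.8
191 [57 57 63 75 88 89 78 68 82 92 98 93 89] 316.8
192 [56 58 60 67 70 67 60 59 76 90 91 90 90] 318.5
193 [59 60 61 63 59 57 46 54 75 87 93 91 91] 318.3
194 [58 59 60 62 57 53 46 52 74 88 90 87 93] 318.4
195 [56 58 60 67 68 61 54 61 74 83 90 89 89] 318.7
col/hold S+T (array([656.83007945,  43.24385351, 137.88680878]), np.float64(3.851099250924902)) (array([700.1176352 ,  42.67805885, 150.35148813]), np.float64(2.7780601206765962))
tray [ 539.3 -301.2   26. ] [array([ 625., -225.]), array([ 623., -378.]), array([ 452., -371.]), array([ 454., -227.])]
```

View pics/crop2.png

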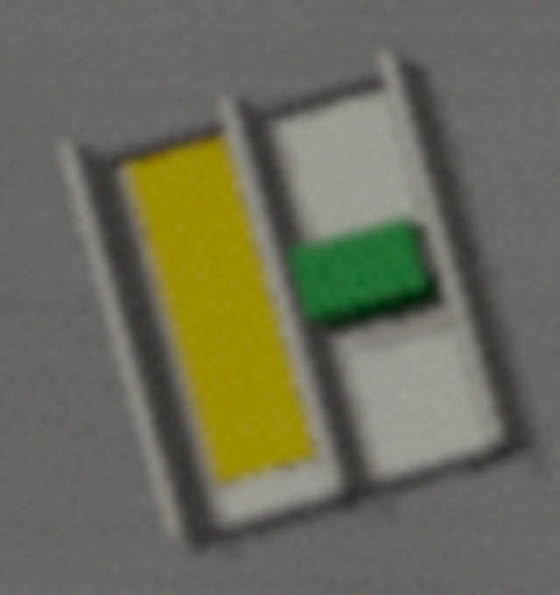

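```bash
python3 - <<'E'
from h import *
T=load('top0.png');r=np.round
e=plane(T,312.6,191.6,135);b=plane(T,313.6,148,135);h=plane(T,313.15,168.5,135);print('bar',r(e,1),r(h,1),r(b,1),np.degrees(np.arctan2(*(b-e)[[1,0]])))
P={}
for k,p in dict(Lb=(68,145),Lf=(178,535),Mb=(230,103),Rb=(388,55),Rf=(507,440)).items():
    P[k]=plane(T,165+(p[0]+.5)/7-.5,190+(p[1]+.5)/7-.5,66)[:2]; print(k,r(P[k],1))
d=lambda a,b:(np.linalg.norm(P[a]-P[b]),np.degrees(np.arctan2(*(P[a]-P[b])[::-1])))
print(d('Lb','Lf'),d('Rb','Rf'),d('Lb','Rb'),d('Lb','Mb'),d('Mb','Rb'))
c=(P['Lb']+P['Lf']+P['Rb']+P['Rf'])/4; print('center',c)
# green top centre
print([r(plane(T,165+(x+.5)/7-.5,190+(y+.5)/7-.5,70)[:2],1) for x,y in((293,248),(412,222),(432,277),(305,300))])
E
```

```text
bar [625.5  45.  135. ] [681.9  44.  135. ] [732.1  43.2 135. ] -0.9621956058972841
Lb [586.2 397.3]
Lf [445.5 354.9]
Mb [601.7 338.9]
Rb [619.4 282. ]
Rf [480.1 237. ]
(np.float64(146.98497648569472), np.float64(16.7659742304808)) (np.float64(146.35528458306635), np.float64(17.90812627450061)) (np.float64(119.96292619151421), np.float64(106.05556104084512)) (np.float64(60.3753081210474), np.float64(104.86767788302626)) (np.float64(59.61373438295797), np.float64(107.2586217875612))
center [532.80169374 317.759061  ]
[array([548.8, 314.4]), array([558.4, 271.6]), array([538.6, 264.1]), array([530.1, 309.7])]
```

The crop shows the rack walls lying about 17° off x, 60 mm apart, with the yellow-pad lane (left in the top view) empty and green mid-lane in the right one. The sizes match (147 x 120 measured on the wall centre lines). The bar end is at about (624,44.7), the collar at about x 653 and the holder at about x 700, all within the stated ranges.

```bash
cat >> h.py <<'E'
def go(x,y,z,yaw,frm=None):
    s=monitor.read_state(); p=s['eef_pos'] if frm is None else np.array(frm[:3],float)
    a=s['eef_rot'][2] if frm is None else np.radians(frm[3])
    d=np.array([x,y,z])-p; print('dx %.2f dy %.2f dz %.2f spin %.1f'%((np.cos(a)*d[0]+np.sin(a)*d[1])/10,-d[2]/10,(-np.sin(a)*d[0]+np.cos(a)*d[1])/10,-np.degrees((np.radians(yaw)-a+np.pi)%(2*np.pi)-np.pi)))
def st():
    s=monitor.read_state(); print(round(s['clock'],2),np.round(s['eef_pos'],1),np.round(np.degrees(s['eef_rot']),2),np.round(s['wrist_force'],2),round(s['finger_gap'],1))
E
python3 -c "
from h import *
go(652,44.5,213,89)"
python3 -m jog '[{"grip":9.4,"dx":-33.9,"dz":-61.8,"spin":-14},{"grip":9.4,"dx":-33.9,"dz":-61.8,"spin":-14},{"grip":9.4,"dx":-33.9,"dz":-61.8,"spin":-14},{"grip":9.4,"dx":-33.9,"dz":-61.8,"spin":-14},{"grip":9.4,"dx":-33.9,"dz":-61.8,"spin":-14},{"grip":9.4,"dx":-33.9,"dz":-61.8,"spin":-14},{"grip":9.4,"dx":-33.9,"dz":-61.8,"spin":-14},{"grip":9.4,"dx":-33.9,"dz":-61.8,"spin":-14},{"grip":9.4,"dx":-33.9,"dz":-61.8,"spin":-14},{"grip":9.4,"dx":-33.9,"dz":-61.8,"spin":-14},{"grip":9.4,"dx":-33.9,"dz":-61.8,"spin":-14},{"grip":9.4,"dx":-33.9,"dz":-61.8,"spin":-14},{"grip":9.4,"dx":-33.9,"dz":-61.8,"spin":-14},{"grip":9.4,"dx":-33.9,"dz":-61.8,"spin":-14},{"grip":9.4,"dx":-33.9,"dz":-61.8,"spin":-14},{"grip":9.4,"dx":-33.9,"dz":-61.8,"spin":-14}]' 20
python3 -c "
from h import *
st();go(652,44.5,120,89)"
```

```text
dx -33.87 dy -0.01 dz -61.85 spin -13.9
0.1 [141.8 531.2 212.9] [-9.000e+01  6.000e-02  7.506e+01] [ 0.16 -0.21  0.06] 93.8
dx -33.87 dy 9.29 dz -61.85 spin -13.9validation failed for argument at $[0]...
```

```bash
python3 -m jog '[{"grip":9.4,"dx":-33.9,"dy":0,"dz":-61.8,"spin":-14},{"grip":9.4,"dx":-33.9,"dy":0,"dz":-61.8,"spin":-14},{"grip":9.4,"dx":-33.9,"dy":0,"dz":-61.8,"spin":-14},{"grip":9.4,"dx":-33.9,"dy":0,"dz":-61.8,"spin":-14},{"grip":9.4,"dx":-33.9,"dy":0,"dz":-61.8,"spin":-14},{"grip":9.4,"dx":-33.9,"dy":0,"dz":-61.8,"spin":-14},{"grip":9.4,"dx":-33.9,"dy":0,"dz":-61.8,"spin":-14},{"grip":9.4,"dx":-33.9,"dy":0,"dz":-61.8,"spin":-14},{"grip":9.4,"dx":-33.9,"dy":0,"dz":-61.8,"spin":-14},{"grip":9.4,"dx":-33.9,"dy":0,"dz":-61.8,"spin":-14},{"grip":9.4,"dx":-33.9,"dy":0,"dz":-61.8,"spin":-14},{"grip":9.4,"dx":-33.9,"dy":0,"dz":-61.8,"spin":-14},{"grip":9.4,"dx":-33.9,"dy":0,"dz":-61.8,"spin":-14},{"grip":9.4,"dx":-33.9,"dy":0,"dz":-61.8,"spin":-14},{"grip":9.4,"dx":-33.9,"dy":0,"dz":-61.8,"spin":-14},{"grip":9.4,"dx":-33.9,"dy":0,"dz":-61.8,"spin":-14}]' 20
python3 -c "
from h import *
st();go(652,44.5,120,89)"
```

```text
clock: 2.1
eef_pos: [651.2, 45.2, 213.8]
eef_rot: [-1.571, -0.0, 1.555]
wrist_force: [0.3, -0.4, -0.4]
finger_gap: 93.6
2.1 [651.2  45.2 213.8] [-90.02  -0.    89.11] [ 0.35 -0.38 -0.4 ] 93.6
dx -0.07 dy 9.38 dz -0.08 spin 0.1
```

```bash
python3 -m jog '[{"grip":9.4,"dx":0,"dy":5,"dz":0,"spin":0},{"grip":9.4,"dx":0,"dy":8,"dz":0,"spin":0},{"grip":9.4,"dx":0,"dy":9.2,"dz":0,"spin":0},{"grip":6,"dx":0,"dy":9.2,"dz":0,"spin":0},{"grip":3,"dx":0,"dy":9.2,"dz":0,"spin":0},{"grip":3,"dx":0,"dy":9.2,"dz":0,"spin":0},{"grip":3,"dx":0,"dy":9.2,"dz":0,"spin":0},{"grip":3,"dx":0,"dy":9.2,"dz":0,"spin":0},{"grip":3,"dx":0,"dy":9.2,"dz":0,"spin":0},{"grip":3,"dx":0,"dy":9.2,"dz":0,"spin":0},{"grip":3,"dx":0,"dy":9.2,"dz":0,"spin":0}]' 20
python3 -c "
from h import *
st();shot('side','s1.png');c=shot('top','t1.png')
a=cv2.resize(load('s1.png')['color'][150:240,300:420],None,fx=5,fy=5,interpolation=cv2.INTER_CUBIC)
cv2.imwrite('pics/s1c.png',a[:,:,::-1])"
```

```text
clock: 3.48
eef_pos: [651.6, 44.5, 121.6]
eef_rot: [-1.571, -0.0, 1.554]
wrist_force: [-0.4, -0.1, 1.0]
finger_gap: 39.4
3.48 [651.6  44.5 121.6] [-90.01  -0.    89.06] [-0.36 -0.1   0.99] 39.4
```

View pics/s1c.png

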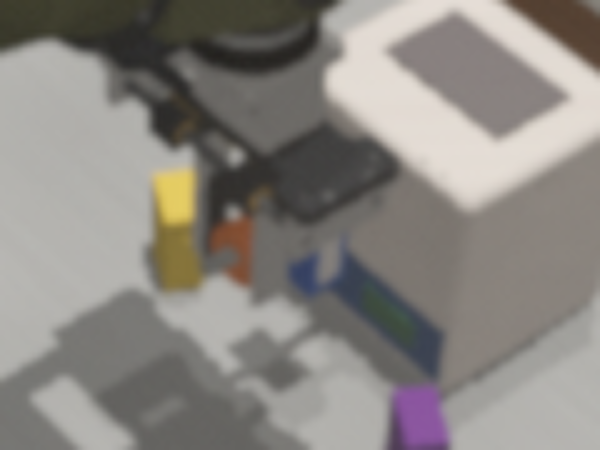

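```bash
python3 -m jog '[{"grip":3,"dx":0,"dy":-0.25,"dz":0,"spin":0},{"grip":3,"dx":0,"dy":-0.25,"dz":0.6,"spin":0},{"grip":3,"dx":0,"dy":-0.25,"dz":1.5,"spin":0},{"grip":3,"dx":0,"dy":-0.25,"dz":2.5,"spin":0},{"grip":3,"dx":0,"dy":-0.25,"dz":3.5,"spin":0},{"grip":3,"dx":0,"dy":-0.25,"dz":4.5,"spin":0},{"grip":3,"dx":0,"dy":-0.25,"dz":5.5,"spin":0},{"grip":3,"dx":0,"dy":-0.25,"dz":7,"spin":0},{"grip":3,"dx":0,"dy":-0.25,"dz":7,"spin":0}]' 20
python3 -c "
from h import *
st();go(539,-290,150,89,(651.6-70,45.7,124,89.06))"
```

```text
clock: 4.7
eef_pos: [580.9, 45.7, 124.2]
eef_rot: [-1.571, -0.0, 1.554]
wrist_force: [0.1, 0.0, -1.2]
finger_gap: 39.9
4.7 [580.9  45.7 124.2] [-90.01  -0.    89.06] [ 0.07  0.04 -1.25] 39.9
dx -33.64 dy -2.60 dz 3.71 spin 0.1
```

```bash
python3 -m jog '[{"grip":3,"dx":-3,"dy":0,"dz":0.3,"spin":0},{"grip":3,"dx":-8,"dy":0,"dz":0.8,"spin":0},{"grip":3,"dx":-14,"dy":0,"dz":1.4,"spin":0},{"grip":3,"dx":-20,"dy":0,"dz":2,"spin":0},{"grip":3,"dx":-26,"dy":0,"dz":2.6,"spin":0},{"grip":3,"dx":-31,"dy":0,"dz":3.2,"spin":0},{"grip":3,"dx":-34,"dy":0,"dz":3.6,"spin":0},{"grip":3,"dx":-34.7,"dy":1.5,"dz":3.6,"spin":0},{"grip":3,"dx":-34.7,"dy":5,"dz":3.6,"spin":0},{"grip":3,"dx":-34.7,"dy":8,"dz":3.6,"spin":0},{"grip":3,"dx":-34.7,"dy":9.5,"dz":3.6,"spin":0},{"grip":3,"dx":-34.7,"dy":10.2,"dz":3.6,"spin":0},{"grip":3,"dx":-34.7,"dy":10.6,"dz":3.6,"spin":0},{"grip":3,"dx":-34.7,"dy":10.8,"dz":3.6,"spin":0},{"grip":3,"dx":-34.7,"dy":10.9,"dz":3.6,"spin":0},{"grip":3,"dx":-34.7,"dy":10.95,"dz":3.6,"spin":0},{"grip":3,"dx":-34.7,"dy":10.95,"dz":3.6,"spin":0}]' 20
python3 -c "
from h import *
st();shot('side','s2.png')
a=cv2.resize(load('s2.png')['color'][230:390,320:480],None,fx=3.5,fy=3.5,interpolation=cv2.INTER_CUBIC)
cv2.imwrite('pics/s2c.png',a[:,:,::-1])"
```

```text
clock: 6.82
eef_pos: [539.9, -300.8, 14.6]
eef_rot: [-1.571, 0.0, 1.554]
wrist_force: [-0.1, 0.1, -0.8]
finger_gap: 40.0
6.83 [ 539.9 -300.8   14.6] [-9.001e+01  1.000e-02  8.905e+01] [-0.06  0.09 -0.81] 40.0
```

View pics/s2c.png

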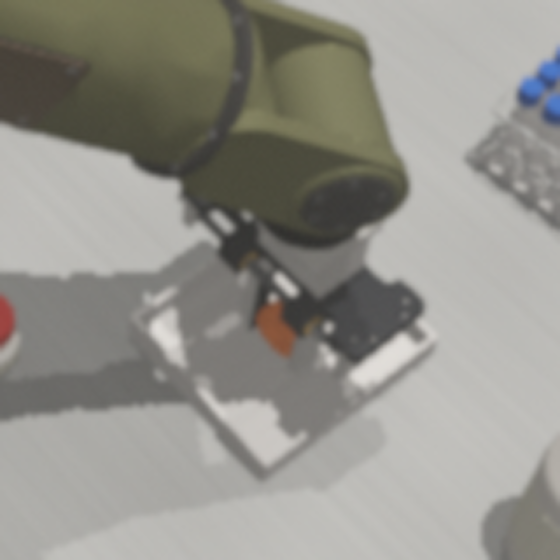

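The collar is held between the fingers inside the tray (crop (275,330)). I'll lower it the last millimetres and watch the force.

```bash
python3 -m jog '[{"grip":3,"dx":0,"dy":0.05,"dz":0,"spin":0},{"grip":3,"dx":0,"dy":0.1,"dz":0,"spin":0},{"grip":3,"dx":0,"dy":0.1,"dz":0,"spin":0}]' 20; python3 -m jog '[{"grip":3,"dx":0,"dy":0.04,"dz":0,"spin":0},{"grip":3,"dx":0,"dy":0.07,"dz":0,"spin":0},{"grip":3,"dx":0,"dy":0.07,"dz":0,"spin":0}]' 20
```

```text
clock: 7.25
eef_pos: [539.8, -300.7, 13.4]
eef_rot: [-1.571, -0.0, 1.554]
wrist_force: [-0.2, -0.6, -1.1]
finger_gap: 39.9
clock: 7.62
eef_pos: [539.8, -300.7, 12.7]
eef_rot: [-1.571, -0.0, 1.554]
wrist_force: [0.6, -0.4, -0.6]
finger_gap: 40.0
```

```bash
python3 -m jog '[{"grip":3,"dx":0,"dy":0.04,"dz":0,"spin":0},{"grip":3,"dx":0,"dy":0.06,"dz":0,"spin":0},{"grip":3,"dx":0,"dy":0.06,"dz":0,"spin":0}]' 20
```

```text
clock: 8.0
eef_pos: [539.9, -300.8, 12.4]
eef_rot: [-1.571, 0.0, 1.554]
wrist_force: [-1.7, 0.8, 5.0]
finger_gap: 39.7
```

```bash
python3 -m jog '[{"grip":4.6,"dx":0,"dy":0,"dz":0,"spin":0},{"grip":5.6,"dx":0,"dy":0,"dz":0,"spin":0},{"grip":5.6,"dx":0,"dy":0,"dz":0,"spin":0},{"grip":5.6,"dx":0,"dy":-1.5,"dz":0,"spin":0},{"grip":5.6,"dx":0,"dy":-5,"dz":0,"spin":0},{"grip":5.6,"dx":0,"dy":-10,"dz":0,"spin":0},{"grip":9.4,"dx":0,"dy":-16,"dz":0,"spin":0},{"grip":9.4,"dx":0,"dy":-20,"dz":0,"spin":0}]' 20
python3 -c "
from h import *
st();go(700,43.7,213,89,(539.9,-300.8,212,89.06))"
```

```text
clock: 9.0
eef_pos: [539.9, -300.6, 216.0]
eef_rot: [-1.573, 0.001, 1.554]
wrist_force: [0.6, 0.1, -0.9]
finger_gap: 72.4
9.0 [ 539.9 -300.6  216. ] [-9.014e+01  8.000e-02  8.906e+01] [ 0.63  0.07 -0.93] 72.4
dx 34.71 dy -0.10 dz -15.44 spin 0.1
```

```bash
python3 -m jog '[{"grip":9.4,"dx":34.7,"dy":0,"dz":-15.4,"spin":0},{"grip":9.4,"dx":34.7,"dy":0,"dz":-15.4,"spin":0},{"grip":9.4,"dx":34.7,"dy":0,"dz":-15.4,"spin":0},{"grip":9.4,"dx":34.7,"dy":0,"dz":-15.4,"spin":0},{"grip":9.4,"dx":34.7,"dy":0,"dz":-15.4,"spin":0},{"grip":9.4,"dx":34.7,"dy":0,"dz":-15.4,"spin":0},{"grip":9.4,"dx":34.7,"dy":0,"dz":-15.4,"spin":0},{"grip":9.4,"dx":34.7,"dy":0,"dz":-15.4,"spin":0},{"grip":9.4,"dx":34.7,"dy":0,"dz":-15.4,"spin":0}]' 20
python3 -c "
from h import *
st()
c=shot('top','t3.png');d=shot('side','s3.png')
for n,k in(('T',c),('S',d)):
    m=cv2.inRange(cv2.cvtColor(k['color'],cv2.COLOR_RGB2HSV),(5,150,80),(14,255,255))
    for q in cv2.findContours(m,cv2.RETR_EXTERNAL,cv2.CHAIN_APPROX_NONE)[0]:
        if cv2.contourArea(q)>15: b=cv2.boundingRect(q);print(n,b,np.round(plane(k,b[0]+b[2]/2,b[1]+b[3]/2,30 if n=='T' else 24),1))
"
```

```text
clock: 10.12
eef_pos: [699.2, 42.2, 212.7]
eef_rot: [-1.571, 0.0, 1.553]
wrist_force: [-0.4, 0.1, -0.6]
finger_gap: 94.0
10.12 [699.2  42.2 212.7] [-9.001e+01  1.000e-02  8.897e+01] [-0.36  0.14 -0.58] 94.0
T (441, 227, 14, 7) [ 540.3 -301.8   30. ]
S (165, 20, 10, 25) [ 781.4 1451.1   24. ]
S (154, 15, 11, 25) [ 765.  1524.7   24. ]
S (144, 10, 11, 25) [ 750.  1598.9   24. ]
```

```bash
python3 -m jog '[{"grip":9.4,"dx":0.1,"dy":5,"dz":0,"spin":0},{"grip":9.4,"dx":0.1,"dy":9,"dz":0,"spin":0},{"grip":9.4,"dx":0.1,"dy":10.1,"dz":0,"spin":0},{"grip":6,"dx":0.1,"dy":10.1,"dz":0,"spin":0},{"grip":3.5,"dx":0.1,"dy":10.1,"dz":0,"spin":0},{"grip":3.5,"dx":0.1,"dy":10.1,"dz":0,"spin":0},{"grip":3.5,"dx":0.1,"dy":10.1,"dz":0,"spin":0},{"grip":3.5,"dx":0.1,"dy":10.1,"dz":0,"spin":0},{"grip":3.5,"dx":0.1,"dy":10.1,"dz":0,"spin":0},{"grip":3.5,"dx":0.1,"dy":10.1,"dz":0,"spin":0}]' 25
```

```text
clock: 11.48
eef_pos: [699.6, 44.7, 111.3]
eef_rot: [-1.571, -0.0, 1.554]
wrist_force: [-0.5, 0.0, 0.9]
finger_gap: 43.9
```

```bash
python3 -m jog '[{"grip":3.5,"dx":0,"dy":-0.25,"dz":0,"spin":0},{"grip":3.5,"dx":0,"dy":-0.25,"dz":0.6,"spin":0},{"grip":3.5,"dx":0,"dy":-0.25,"dz":1.5,"spin":0},{"grip":3.5,"dx":0,"dy":-0.25,"dz":3,"spin":0},{"grip":3.5,"dx":0,"dy":-0.25,"dz":4.5,"spin":0},{"grip":3.5,"dx":0,"dy":-0.25,"dz":6,"spin":0},{"grip":3.5,"dx":0,"dy":-0.25,"dz":7.5,"spin":0},{"grip":3.5,"dx":0,"dy":-0.25,"dz":9,"spin":0},{"grip":3.5,"dx":0,"dy":-0.25,"dz":10.5,"spin":0},{"grip":3.5,"dx":0,"dy":-0.25,"dz":12,"spin":0},{"grip":3.5,"dx":0,"dy":-0.25,"dz":12.5,"spin":0},{"grip":3.5,"dx":0,"dy":-0.25,"dz":12.5,"spin":0}]' 25
python3 -c "
from h import *
st()
c=shot('side','s4.png');shot('top','t4.png')
a=cv2.resize(c['color'][130:290,240:440],None,fx=3.5,fy=3.5,interpolation=cv2.INTER_CUBIC)
cv2.imwrite('pics/s4c.png',a[:,:,::-1])
go(480,130,60,105.7)"
```

```text
clock: 12.98
eef_pos: [574.5, 46.8, 113.9]
eef_rot: [-1.571, 0.0, 1.554]
wrist_force: [-0.1, 0.4, -0.9]
finger_gap: 44.0
12.97 [574.5  46.8 113.9] [-90.02   0.    89.06] [-0.1   0.36 -0.9 ] 44.0
dx 8.17 dy 5.37 dz 9.62 spin -16.6
```

View pics/s4c.png

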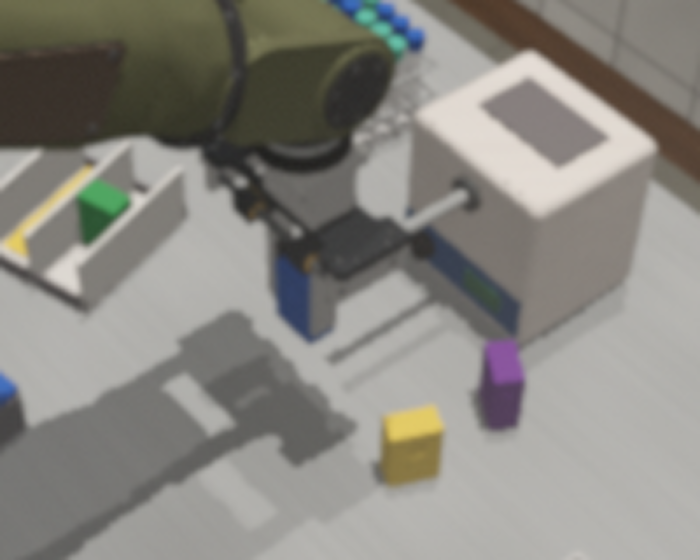

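```bash
python3 -m jog '[{"grip":3.5,"dx":0.6,"dy":0.5,"dz":1.5,"spin":-3},{"grip":3.5,"dx":1.5,"dy":2,"dz":3.5,"spin":-8},{"grip":3.5,"dx":2.6,"dy":4,"dz":6,"spin":-13},{"grip":3.5,"dx":3.4,"dy":6,"dz":8,"spin":-17},{"grip":3.5,"dx":3.7,"dy":7.5,"dz":8.5,"spin":-17.6},{"grip":3.5,"dx":3.7,"dy":8.4,"dz":8.5,"spin":-17.6},{"grip":3.5,"dx":3.7,"dy":8.8,"dz":8.5,"spin":-17.6},{"grip":3.5,"dx":3.7,"dy":8.9,"dz":8.5,"spin":-17.6},{"grip":3.5,"dx":3.7,"dy":8.95,"dz":8.5,"spin":-17.6},{"grip":3.5,"dx":3.7,"dy":8.95,"dz":8.5,"spin":-17.6}]' 25; python3 -m jog '[{"grip":3.5,"dx":0,"dy":0.05,"dz":0,"spin":0},{"grip":3.5,"dx":0,"dy":0.1,"dz":0,"spin":0},{"grip":3.5,"dx":0,"dy":0.1,"dz":0,"spin":0}]'
```

```text
clock: 14.32
eef_pos: [490.4, 85.1, 24.4]
eef_rot: [-1.571, 0.0, 1.861]
wrist_force: [-0.0, -0.0, -1.5]
finger_gap: 43.6
clock: 14.7
eef_pos: [490.1, 85.2, 23.1]
eef_rot: [-1.571, 0.0, 1.861]
wrist_force: [0.4, 0.2, -1.9]
finger_gap: 43.6
```

```bash
python3 -m jog '[{"grip":3.5,"dx":0,"dy":0.04,"dz":0,"spin":0},{"grip":3.5,"dx":0,"dy":0.07,"dz":0,"spin":0},{"grip":3.5,"dx":0,"dy":0.07,"dz":0,"spin":0}]' 25
```

```text
clock: 15.08
eef_pos: [490.2, 85.2, 22.8]
eef_rot: [-1.571, 0.0, 1.862]
wrist_force: [-2.0, -0.9, 4.9]
finger_gap: 43.8
```

```bash
python3 -m jog '[{"grip":5.2,"dx":0,"dy":0,"dz":0,"spin":0},{"grip":7,"dx":0,"dy":0,"dz":0,"spin":0},{"grip":7,"dx":0,"dy":-0.5,"dz":0,"spin":0},{"grip":7,"dx":0,"dy":-4,"dz":0,"spin":0},{"grip":7,"dx":0,"dy":-9,"dz":0,"spin":0},{"grip":7,"dx":0,"dy":-14,"dz":0,"spin":10},{"grip":7,"dx":0,"dy":-14,"dz":0,"spin":20},{"grip":7,"dx":0,"dy":-14,"dz":0,"spin":30},{"grip":7,"dx":0,"dy":-14,"dz":0,"spin":40},{"grip":7,"dx":0,"dy":-14,"dz":0,"spin":50},{"grip":7,"dx":0,"dy":-14,"dz":0,"spin":60},{"grip":7,"dx":0,"dy":-14,"dz":0,"spin":70},{"grip":7,"dx":0,"dy":-14,"dz":0,"spin":80},{"grip":7,"dx":0,"dy":-14,"dz":0,"spin":90},{"grip":7,"dx":0,"dy":-14,"dz":0,"spin":90}]'
python3 -c "
from h import *
st()
c=shot('side','s5.png');d=shot('top','t5.png')
a=cv2.resize(c['color'][150:330,190:400],None,fx=2.6,fy=2.6,interpolation=cv2.INTER_CUBIC);b=cv2.resize(d['color'][190:310,240:340],None,fx=2.4,fy=3.9)
b=cv2.resize(d['color'][190:310,240:340],(240,468))
cv2.imwrite('pics/s5c.png',np.hstack([a[:468],b[:468]])[:,:,::-1])"
```

```text
clock: 16.95
eef_pos: [490.1, 85.2, 162.7]
eef_rot: [-1.571, -0.0, 0.292]
wrist_force: [0.0, 0.2, -0.1]
finger_gap: 70.1
16.95 [490.1  85.2 162.7] [-9.000e+01 -1.000e-02  1.672e+01] [ 0.01  0.18 -0.12] 70.1
```

View pics/s5c.png

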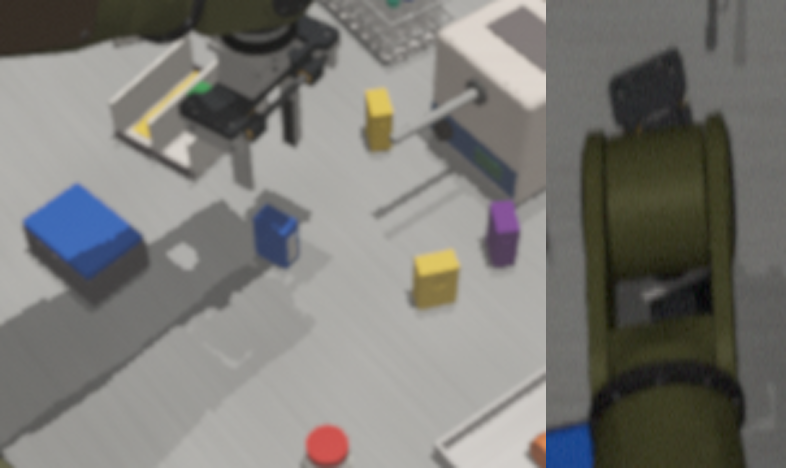

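The holder stands upright on the bench (crop (275,235)) and the gripper is clear above it, turned so the jaws face the bored faces. Now I'll regrasp it.

```bash
python3 -m jog '[{"grip":7,"dx":0,"dy":5,"dz":0,"spin":0},{"grip":7,"dx":0,"dy":10,"dz":0,"spin":0},{"grip":7,"dx":0,"dy":13,"dz":0,"spin":0},{"grip":7,"dx":0,"dy":13.7,"dz":0,"spin":0},{"grip":4.5,"dx":0,"dy":13.7,"dz":0,"spin":0},{"grip":3.6,"dx":0,"dy":13.7,"dz":0,"spin":0},{"grip":3.2,"dx":0,"dy":13.7,"dz":0,"spin":0},{"grip":2.9,"dx":0,"dy":13.7,"dz":0,"spin":0},{"grip":2.6,"dx":0,"dy":13.7,"dz":0,"spin":0},{"grip":2,"dx":0,"dy":13.7,"dz":0,"spin":0},{"grip":1.5,"dx":0,"dy":13.7,"dz":0,"spin":0},{"grip":1.5,"dx":0,"dy":13.7,"dz":0,"spin":0}]' 25
python3 -m jog '[{"grip":1.5,"dx":0,"dy":-0.5,"dz":0,"spin":0},{"grip":1.5,"dx":0,"dy":-2.5,"dz":0,"spin":0},{"grip":1.5,"dx":0,"dy":-6,"dz":0,"spin":0},{"grip":1.5,"dx":0,"dy":-10,"dz":0,"spin":0},{"grip":1.5,"dx":0,"dy":-12,"dz":0,"spin":0},{"grip":1.5,"dx":0,"dy":-12,"dz":0,"spin":0}]' 25
python3 -c "
from h import *
st(); go(524,347,146,16.9)"
```

```text
clock: 18.55
eef_pos: [490.5, 85.2, 25.7]
eef_rot: [-1.571, -0.001, 0.291]
wrist_force: [1.1, 0.9, 5.2]
finger_gap: 26.0
clock: 19.3
eef_pos: [490.4, 85.2, 146.4]
eef_rot: [-1.571, -0.002, 0.291]
wrist_force: [-0.5, 0.3, -1.7]
finger_gap: 25.7
19.3 [490.4  85.2 146.4] [-90.02  -0.1   16.66] [-0.54  0.27 -1.66] 25.7
dx 10.72 dy 0.04 dz 24.12 spin -0.2
```

```bash
python3 -m jog '[{"grip":1.5,"dx":1,"dy":0,"dz":2,"spin":0},{"grip":1.5,"dx":3,"dy":0,"dz":6,"spin":0},{"grip":1.5,"dx":5.5,"dy":0,"dz":12,"spin":0},{"grip":1.5,"dx":8,"dy":0,"dz":18,"spin":0},{"grip":1.5,"dx":10,"dy":1,"dz":22,"spin":-0.2},{"grip":1.5,"dx":10.7,"dy":2.5,"dz":23.8,"spin":-0.2},{"grip":1.5,"dx":10.7,"dy":3.5,"dz":24.1,"spin":-0.2},{"grip":1.5,"dx":10.7,"dy":4,"dz":24.1,"spin":-0.2},{"grip":1.5,"dx":10.7,"dy":4,"dz":24.1,"spin":-0.2}]' 25
python3 -c "
from h import *
st()
c=shot('side','s6.png');d=load('side0.png')
k=[cv2.resize(q['color'][140:220,220:305],(400,376),interpolation=cv2.INTER_CUBIC) for q in(c,d)]
cv2.imwrite('pics/s6c.png',np.hstack(k)[:,:,::-1])"
```

```text
clock: 20.42
eef_pos: [523.7, 345.7, 105.3]
eef_rot: [-1.571, 0.001, 0.293]
wrist_force: [-0.1, 0.1, -1.7]
finger_gap: 26.1
20.43 [523.7 345.7 105.3] [-9.001e+01  3.000e-02  1.680e+01] [-0.12  0.08 -1.75] 26.1
```

View pics/s6c.png

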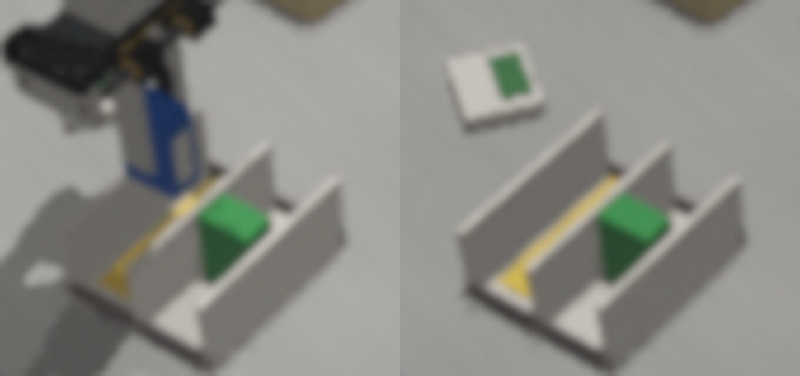

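```bash
python3 -c "
from h import *
S=load('side0.png');r=np.round
W={k:[plane(S,220+x/4.706,140+y/4.7,66)[:2] for x,y in v] for k,v in dict(L=[(62,235),(200,113)],M=[(132,272),(270,148)],R=[(205,312),(340,182)]).items()}
for k in W: print(k,r(W[k],1),np.linalg.norm(W[k][1]-W[k][0]),np.degrees(np.arctan2(*(W[k][1]-W[k][0])[::-1])))
print('rack c',np.mean(W['L']+W['R'],0),'lane',np.mean(W['L']+W['M'],0), 'mid',np.mean(W['M'],0))
# holder bottom in side view: expected bottom corners vs seen
a=np.radians(16.8);c=np.array([523.7,345.7])
for sx,sy in((-13,-22),(13,-22),(-13,22)):
    p=c+[sx*np.cos(a)-sy*np.sin(a),sx*np.sin(a)+sy*np.cos(a)]
    q=proj(S,[*p,105.3+6.3-32]); print(sx,sy,r((q-[220,140])*4.7,0))
"
```

```text
L [[446.8 349. ]
 [585.5 392. ]] 145.19782516541642 17.230542019108597
M [[464.3 291. ]
 [602.9 332.2]] 144.52769590957874 16.53073453599077
R [[481.3 231.3]
 [620.3 274.8]] 145.63977936981013 17.373969410459946
rack c [533.48164046 311.79531235] lane [524.86631447 341.0629972 ] mid [533.58670909 311.59547579]
-13 -22 [173. 197.]
13 -22 [197. 174.]
-13 22 [122. 171.]
```

```bash
python3 -c "
from h import *
a=np.radians(17.0);X=np.array([np.cos(a),np.sin(a)]);Yv=np.array([-np.sin(a),np.cos(a)])
c=np.array([533.,315.])
s=np.arange(-72,73,1.5)
for f in('top0.png','side0.png'):
    C=load(f);g=cv2.cvtColor(C['color'],cv2.COLOR_RGB2GRAY).astype(np.float32)
    for lo,hi in((-60,-25),(25,60)):
        P=np.array([[proj(C,[*(c+u*X+v*Yv),66]) for v in s] for u in np.arange(lo,hi,3)],np.float32)
        pr=cv2.remap(g,P[...,0],P[...,1],cv2.INTER_LINEAR).mean(0)
        print(f,lo)
        for w in(-60,0,60):
            k=abs(s-w)<=12; print('  wall',w,' '.join('%d:%d'%(x,y) for x,y in zip(s[k],pr[k])))
"
```

```text
top0.png -60
  wall -60 -72:96 -70:90 -69:83 -67:76 -66:68 -64:62 -63:61 -61:66 -60:78 -58:97 -57:117 -55:130 -54:136 -52:139 -51:142 -49:146 -48:149
  wall 0 -12:133 -10:120 -9:104 -7:86 -6:71 -4:63 -3:61 -1:66 0:80 1:99 3:118 4:131 6:135 7:133 9:131 10:129 12:129
  wall 60 48:107 49:93 51:77 52:65 54:59 55:57 57:59 58:65 60:79 61:99 63:117 64:127 66:126 67:118 69:108 70:103 72:102
top0.png 25
  wall -60 -72:97 -70:92 -69:84 -67:75 -66:66 -64:62 -63:62 -61:68 -60:82 -58:102 -57:122 -55:134 -54:139 -52:141 -51:144 -49:149 -48:151
  wall 0 -12:132 -10:117 -9:100 -7:83 -6:69 -4:61 -3:60 -1:67 0:83 1:103 3:121 4:133 6:135 7:133 9:131 10:129 12:128
  wall 60 48:103 49:87 51:72 52:63 54:59 55:58 57:60 58:67 60:83 61:103 63:121 64:129 66:126 67:117 69:109 70:104 72:103
side0.png -60
  wall -60 -72:106 -70:106 -69:107 -67:107 -66:109 -64:113 -63:119 -61:129 -60:140 -58:150 -57:157 -55:157 -54:151 -52:141 -51:128 -49:114 -48:103
  wall 0 -12:106 -10:106 -9:106 -7:107 -6:109 -4:113 -3:122 -1:133 0:146 1:158 3:169 4:176 6:179 7:179 9:177 10:174 12:169
  wall 60 48:105 49:105 51:105 52:106 54:108 55:113 57:122 58:134 60:147 61:158 63:166 64:170 66:169 67:167 69:163 70:159 72:156
side0.png 25
  wall -60 -72:108 -70:108 -69:107 -67:108 -66:110 -64:115 -63:122 -61:133 -60:145 -58:155 -57:162 -55:164 -54:162 -52:157 -51:151 -49:145 -48:140
  wall 0 -12:107 -10:107 -9:106 -7:107 -6:109 -4:115 -3:124 -1:135 0:147 1:158 3:164 4:166 6:164 7:159 9:152 10:145 12:140
  wall 60 48:106 49:106 51:106 52:107 54:111 55:117 57:126 58:138 60:149 61:159 63:165 64:168 66:167 67:164 69:161 70:158 72:155
```

Sub-pixel edge profiles from the two views agree within 2 mm. They put the lane centre at (523.4,346.6), with the tool 1 mm from it. Now lowering in stages.

```bash
python3 -m jog '[{"grip":1.5,"dx":0,"dy":0.8,"dz":0.1,"spin":-0.3},{"grip":1.5,"dx":0,"dy":1.6,"dz":0.1,"spin":-0.3},{"grip":1.5,"dx":0,"dy":2,"dz":0.1,"spin":-0.3},{"grip":1.5,"dx":0,"dy":2.3,"dz":0.1,"spin":-0.3},{"grip":1.5,"dx":0,"dy":2.3,"dz":0.1,"spin":-0.3}]' 25
python3 -c "
from h import *
st()"
```

```text
clock: 21.1
eef_pos: [523.2, 347.7, 82.3]
eef_rot: [-1.571, 0.0, 0.299]
wrist_force: [-0.3, -0.2, -1.2]
finger_gap: 25.6
21.1 [523.2 347.7  82.3] [-9.000e+01  2.000e-02  1.716e+01] [-0.3  -0.23 -1.16] 25.6
```

```bash
python3 -m jog '[{"grip":1.5,"dx":0,"dy":1,"dz":-0.1,"spin":0},{"grip":1.5,"dx":0,"dy":2.2,"dz":-0.1,"spin":0},{"grip":1.5,"dx":0,"dy":3.4,"dz":-0.1,"spin":0},{"grip":1.5,"dx":0,"dy":4.3,"dz":-0.1,"spin":0},{"grip":1.5,"dx":0,"dy":4.75,"dz":-0.1,"spin":0},{"grip":1.5,"dx":0,"dy":4.9,"dz":-0.1,"spin":0},{"grip":1.5,"dx":0,"dy":4.9,"dz":-0.1,"spin":0}]' 25
python3 -m jog '[{"grip":1.5,"dx":0,"dy":0.05,"dz":0,"spin":0},{"grip":1.5,"dx":0,"dy":0.1,"dz":0,"spin":0},{"grip":1.5,"dx":0,"dy":0.1,"dz":0,"spin":0}]' 25
```

```text
clock: 21.98
eef_pos: [523.7, 346.8, 33.7]
eef_rot: [-1.571, -0.0, 0.299]
wrist_force: [1.4, 0.3, -0.6]
finger_gap: 25.7
clock: 22.35
eef_pos: [523.6, 346.7, 32.5]
eef_rot: [-1.571, -0.0, 0.299]
wrist_force: [0.0, -0.6, -0.5]
finger_gap: 25.8
```

```bash
python3 -m jog '[{"grip":1.5,"dx":0,"dy":0.04,"dz":0,"spin":0},{"grip":1.5,"dx":0,"dy":0.08,"dz":0,"spin":0},{"grip":1.5,"dx":0,"dy":0.08,"dz":0,"spin":0}]' 25
```

```text
clock: 22.72
eef_pos: [523.6, 346.7, 31.8]
eef_rot: [-1.571, -0.0, 0.299]
wrist_force: [-0.2, -0.5, 2.6]
finger_gap: 26.0
```

Contact came at TCP z 31.8, where full seating was expected at 31.7. Releasing and retreating.

```bash
python3 -m jog '[{"grip":3.2,"dx":0,"dy":0,"dz":0,"spin":0},{"grip":4.6,"dx":0,"dy":0,"dz":0,"spin":0},{"grip":4.6,"dx":0,"dy":0,"dz":0,"spin":0},{"grip":4.6,"dx":0,"dy":-1,"dz":0,"spin":0},{"grip":4.6,"dx":0,"dy":-5,"dz":0,"spin":0},{"grip":4.6,"dx":0,"dy":-10,"dz":0,"spin":0},{"grip":4.6,"dx":0,"dy":-15,"dz":0,"spin":0},{"grip":4.6,"dx":0,"dy":-18,"dz":-6,"spin":0},{"grip":4.6,"dx":0,"dy":-18,"dz":-12,"spin":0},{"grip":4.6,"dx":0,"dy":-18,"dz":-18,"spin":0},{"grip":4.6,"dx":0,"dy":-18,"dz":-24,"spin":0},{"grip":4.6,"dx":0,"dy":-18,"dz":-30,"spin":0},{"grip":4.6,"dx":0,"dy":-18,"dz":-30,"spin":0},{"grip":4.6,"dx":0,"dy":-18,"dz":-30,"spin":0}]' 25
python3 -c "
from h import *
st()
c=shot('side','s7.png');d=shot('top','t7.png')
k=[cv2.resize(c['color'][140:220,220:320],(400,320),interpolation=cv2.INTER_CUBIC),cv2.resize(d['color'][190:270,165:265],(400,320),interpolation=cv2.INTER_CUBIC)]
k2=[cv2.resize(c['color'][170:370,300:550],(400,280)),cv2.resize(d['color'][130:340,200:500],(400,280))]
cv2.imwrite('pics/s7c.png',np.vstack([np.hstack(k),np.hstack(k2)])[:,:,::-1])
m=cv2.inRange(cv2.cvtColor(d['color'],cv2.COLOR_RGB2HSV),(100,120,40),(125,255,255))[200:270,180:245]
q=max(cv2.findContours(m,cv2.RETR_EXTERNAL,cv2.CHAIN_APPROX_NONE)[0],key=cv2.contourArea);b=cv2.minAreaRect(q);print(b,np.round(plane(d,b[0][0]+180,b[0][1]+200,70),1))
m=cv2.inRange(cv2.cvtColor(d['color'],cv2.COLOR_RGB2HSV),(60,120,30),(85,255,255))[200:270,190:240];M=cv2.moments(m,True);print('green',M['m10']/M['m00']+190,M['m01']/M['m00']+200)
"
```

```text
clock: 24.48
eef_pos: [612.0, 60.4, 212.1]
eef_rot: [-1.571, -0.0, 0.299]
wrist_force: [0.9, 0.9, -0.5]
finger_gap: 45.7
24.48 [612.   60.4 212.1] [-8.999e+01 -2.000e-02  1.714e+01] [ 0.9   0.93 -0.46] 45.7
((14.382020950317383, 36.98876190185547), (11.5427885055542, 18.288576126098633), 77.00537872314453) [518.4 344.2  70. ]
green 216.32994923857868 228.95939086294416
```

View pics/s7c.png

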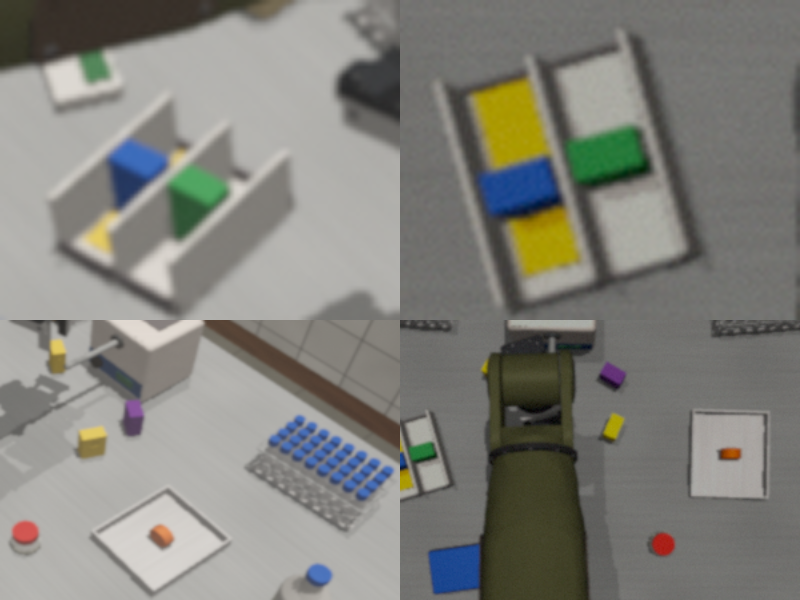

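The blue holder stands upright in the yellow-pad lane, level with the green one. The green holder hasn't moved (216.3,229.0 against 216.2,228.9 before). The collar rests in the tray, the bar is empty and the arm is clear.

```bash
python3 -c "
from h import *
print(ticket.sign_off())"
```

```text
the job is handed in; nothing more can be done
None
```

The job is done and handed in at about 24.5 s of the 64 s allowed; `sign_off` reports no verdict.

- **Collar:** I slid it off the bar and set it down in the tray with light floor contact, about 5 N. It stands on its rim at about (540, -302), near the tray centre.
- **Blue holder:** I slid it off, stood it upright on the bench and let go. I then took it again by its bored faces and lowered it into the empty lane. Floor contact came at TCP z 31.8 mm, against 31.7 expected for fully down.
- **Last checks:** The final pictures show the blue holder upright and level with the green one, the bar empty and the arm clear. The green holder's position is unchanged to about 0.1 px. The jar, look-alikes, timer and tip box look untouched by eye; I did not measure them.
- **Disagreements:** My first lane-centre picks differed by about 6 mm between the two cameras. Finer edge profiles brought them within 2 mm, and the insertion met no wall force. The last colour-mask centre for the blue holder, (518, 344), is a few mm from the tool's release point, (524, 347), probably because the mask includes the front face.

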